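Open the long chisel chest

ROBOT

A 7-joint arm with a two-finger parallel gripper is mounted at the origin on the work surface. World frame = base frame: x ahead of the robot, y to its left, z up, the work surface at z = 0. Lengths are in m, angles in rad, forces in N, time in s.
With the tool pointing down it reaches from about 0.4 to 0.85 m from the base axis. Payload 10.4 kg.
Tool frame: the origin (TCP) lies between the finger pads; the fingertips stand ahead of it and the grasp point (between the pads) lies 5 mm behind it (manip.tip_extent is the z of the fingertips in the tool frame, in m); z points along the fingers, y is the line along which they close (so a half turn about z gives the same grasp; the last joint's range is limited). The gripper opens to 85 mm and grips with 20 to 120 N. Pads are 22 mm wide; open, the fingers measure 114 mm over their backs; the gripper's body (76 mm by 85 mm) begins 54 mm behind the grasp point. The pads swing forward as they close: fully open they stand 13 mm farther back than shut.
Start: joints at [1.292, 0.332, -0.065, 1.46, 0.022, 1.35, -0.088], TCP at [0.158, -0.605, 0.245] pointing down, gripper open.
Joint ranges: [-2.6, 2.6], [-0.5, 2.12], [-1.47, 1.34], [0.16, 2.42], [-1.27, 4.41], [0.06, 2.06], [-2.6, 2.6]. Speed limits (rad/s): [2.22, 2.22, 2.79, 2.79, 3.14, 3.14, 3.14].

INTERFACE

Orientations are given as a unit quaternion [x, y, z, w].
In Python, from workcell import status, viewer, manip gives the robot as it stands.
- The arm moves only by the tool play_rows, never from a script. Its argument "plan" is one flat list of numbers, 7 for each row, row after row: the turn, a rotation vector about the tool's x, y, z in degrees, then the shift along the tool's x, y, z in m, then the opening, from 0 (shut) to 1 (fully open). In form: [ax, ay, az, dx, dy, dz, grip, ax, ay, az, dx, dy, dz, grip, ...]. A call has 1 to 20 rows; each row is the pose to reach, as a shift and turn from the pose commanded when the call began, along the tool's axes at that moment; what a row does not reach only later rows make up. A row lasts 1/8 s, in which the tool goes at most 62.5 mm and 10.7 degrees, less where a joint would pass 70% of its speed; a pose out of reach is approached as far as the arm can. A call with a gripper value outside its range is refused whole. The fingers move at their own pace and stop on an object; "squeeze" is the grip in N (left out, the last holds). Time passes only in rows, so rows that repeat a pose let the fingers close. It gives the time, the measured TCP pose, the force, the opening and the grip force at its end, in the units of the state.
- status.get_obs(): the state, without advancing time (a new reading comes with each control period).
- viewer.camera(name): name is "scene" or "top" or "wrist"; returns the picture (480x640x3 uint8, red, green, blue); there is no depth.
- viewer.camera_model(name): a dict with "fx", "fy", "cx", "cy" (pixels), "R" (3x3) and "t" (3): a world point X has camera coordinates R X + t. Camera axes: x right, y down, z forward; pixel columns grow to the right and rows downward; lengths in m; the calibration is good to about 2 mm. The wrist camera is an equidistant fisheye: a pixel r from the principal point sees the ray r / f radians off the axis. A picture is of the moment at which its call begins: read the wrist's pose just before it. camera_model takes no time and is no camera call; for the wrist camera it gives the pose at the moment of the call.
- manip.hand_in(): hands the job in; it is judged then, once.
The state is a dict: "clock": time; "joint_pos": joint angles; "joint_velocities": joint speeds; "tau": joint torques, N m; "position": TCP position; "ee_rot": TCP orientation; "ft_force": force on the tool from outside, world axes, zero at the start; "torque": the same for the moment, N m; "grip_width": opening from 0.0 (shut) to 1.0 (fully open); "grasp_force": force on a finger pad.
Only numpy, scipy, OpenCV 4.12 (cv2) and the standard library are available. Lean on these libraries where they do the work, as an engineer would, in place of code of your own. Each camera call takes 0.05 s, during which the arm holds its last target. There are 200 camera calls.

TASK

Open the longer of the two wooden tool chests on the carving bench: flip the steel toggle latch on its front over towards the robot until it snaps fully open, then lift the lid by the bar handle on top until it stands steeply open, 55 degrees or more, and let go of it. Leave the shorter chest latched.

Things in the scene. Friction and masses are not known exactly. Their poses are not given: they have to be found in the camera images.
- chest: The longer of two wooden chests of one make (left or right; the other is 150 wide), fixed to the bench: 160 deep (x), 260 wide (y), 87.5 high shut. Origin: centre of its underside; -x is its front, roughly facing the robot; z up. Lid hinge line along y through (80, 0, 75.5) mm. Lid top is bare between handle and latch. Points below are in mm in this frame.
- chest_latch (a joint): Latch lever angle, rad. 0 shut: plate 6 thick (x), 26 wide, upright from pivot (-96, 0, 45) to a rolled end 12 thick, 30 wide at (-96, 0, 129), top 135; its nose holds the lid down. Grows as it tips to the chest's -x; 1.7 = open stop, just below level. Over-centre spring: shuts by itself below 0.6, snaps open beyond and stays. About 3 N at the rolled end moves it.
- chest_lid (a joint): Lid angle, rad: 0 shut, grows as the front edge swings up and back to +x, stop 1.25. Lifted by a steel bar handle, round, 10 thick, 100 long along y, on two end posts, bar centre at (-10, 0, 122.5) when shut, 35 above the lid top. Lid 12 thick, about 0.28 kg, on a stiff friction hinge: stays wherever left; 4 to 7 N at the bar raises it once unlatched.
- small_chest_latch (a joint): Latch lever angle of the shorter chest (150 wide, 70 mm bar handle), same make and meaning: 0 = shut, over-centre at 0.6 rad. To be left shut.
There are look-alikes about, which are no part of the job. Leave any blue look-alike of the part that bears small_chest_latch alone.

How it is judged:
On the way, in this order (a step that is already met when the one before it is completed fails the run):
1. the longer chest's latch has been flipped fully open while its lid was still shut (value of joint chest_latch above 1.3 rad and value of joint chest_lid below 0.1 rad), for 0.1 s.
2. the longer chest's lid has been lifted to 55 degrees or more (value of joint chest_lid above 0.95 rad), for 0.2 s.
At the end, for the whole second after the job is handed in: The longer chest's latch is fully open (beyond 1.3 rad), its lid stands open at 0.95 rad (about 55 degrees) or more and at rest, and the shorter chest's latch is still shut (under 0.2 rad) (value of joint chest_lid above 0.95 rad and velocity of joint chest_lid between -0.05 and 0.05 rad/s and value of joint chest_latch above 1.3 rad and value of joint small_chest_latch below 0.2 rad); the robot touches nothing.
It fails at once if the shorter chest's latch was flipped (beyond its over-centre point at 0.6 rad) (value of joint small_chest_latch above 0.6 rad).
It also fails if it takes over 45 s, if anything falls off the work surface, if the arm or the gripper's body presses on something with over 40 N, if the wrist force passes 120 N, or if a joint passes its speed limit or range.

## Working session

There is one attempt and no reset: what is moved stays moved. The work goes in short steps, Python scripts to look and compute and a tool call to move; the robot and the scene stay as the last step left them, time stands still between calls to the robot, and variables do not carry over. Pictures are saved under pics/ and viewed, at most 10 in all, crops included, and the job is handed in when it is done.

Besides the shell and the picture viewer there is one more tool, called after ">>>" as name(argument=value, ...) on one line, values as JSON. play_rows: Moves the arm, as the interface text tells. Its arguments: {"type":"object","properties":{"plan":{"type":"array","items":{"type":"number"}},"squeeze":{"type":"number"}},"required":["plan"]}

```bash
mkdir -p pics; cat > h.py <<'E'
import numpy as np,cv2
from workcell import status,viewer,manip
def snap(c,name):
    m=viewer.camera_model(c); im=viewer.camera(c); cv2.imwrite('pics/'+name,im[:,:,::-1]); return m
def px(m,X):
    X=np.atleast_2d(X); p=X@np.array(m['R']).T+np.array(m['t']); return np.c_[m['fx']*p[:,0]/p[:,2]+m['cx'],m['fy']*p[:,1]/p[:,2]+m['cy']]
def onz(m,uv,z):
    R=np.array(m['R']);t=np.array(m['t']);c=-R.T@t
    d=R.T@np.array([(uv[0]-m['cx'])/m['fx'],(uv[1]-m['cy'])/m['fy'],1]); return c+d*(z-c[2])/d[2]
E
python3 - <<'E'
from h import *
snap('scene','s1.png');snap('top','t1.png')
o=status.get_obs();print(o, manip.tip_extent)
E
```

```text
{'clock': 0.1, 'joint_pos': array([ 1.29242355,  0.33282486, -0.06472157,  1.46083935,  0.02159069,
        1.34988798, -0.08850649]), 'joint_velocities': array([ 0.0007984 , -0.0006817 , -0.00044804, -0.00227301,  0.00251472,
        0.0008252 ,  0.00066919]), 'tau': array([ 2.23133226e-03, -6.26740050e+01,  4.96872060e-02, -3.92431033e+01,
        1.63109705e-02,  6.98073316e-03, -2.13300046e-05]), 'position': array([ 0.15805669, -0.60436625,  0.244594  ]), 'ee_rot': array([ 9.91831519e-01,  1.27553274e-01, -1.00220038e-04, -6.24261604e-04]), 'ft_force': array([ 0.59861862, -0.62472539, -0.13058555]), 'torque': array([ 0.01661765,  0.00833618, -0.04555957]), 'grasp_force': 0.0, 'grip_width': 1.0002227958773497} 0.014
```

View pics/t1.png

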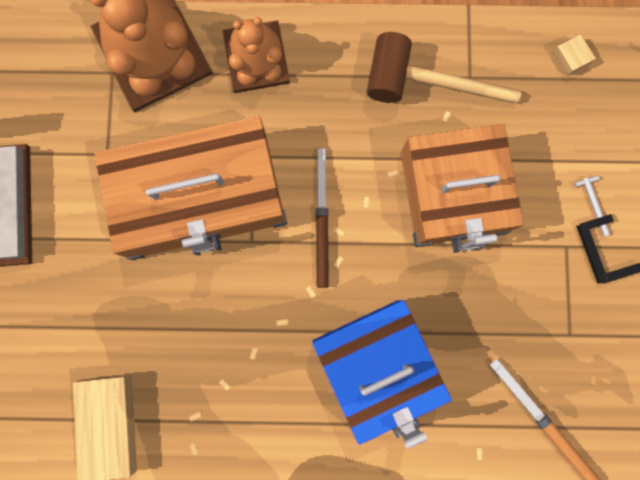

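View pics/s1.png

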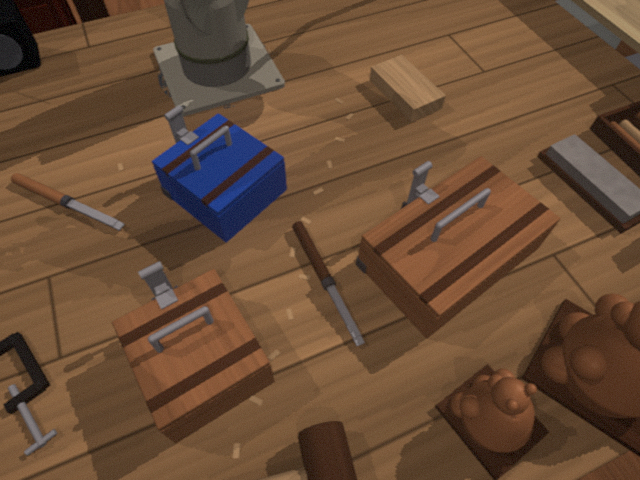

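Candidates: brown chest top-view (190,185), brown chest (462,185) and blue chest (382,372). The one at (190,185) is longer, about 170 px against 100 px. The blue one is the look-alike. I'll fit its pose and confirm it in a crop with the model overlaid.

```bash
python3 - <<'E'
from h import *
from scipy.optimize import least_squares
mt,ms=viewer.camera_model('top'),viewer.camera_model('scene')
P=np.array([[-80,130,87.5],[80,130,87.5],[80,-130,87.5],[-80,-130,87.5],[-10,50,122.5],[-10,-50,122.5]])/1e3
ut=np.array([[118,252],[95,153],[261,117],[285,223],[150,192],[220,180]])
us=np.array([[480,163],[557,213],[432,310],[362,240],[487,197],[437,232]])
def W(q,P): 
    c,s=np.cos(q[2]),np.sin(q[2]); return P@np.array([[c,-s,0],[s,c,0],[0,0,1]]).T+[q[0],q[1],0]
g=onz(mt,(190,185),.09);print(g)
f=lambda q:np.r_[(px(mt,W(q,P))-ut).ravel(),(px(ms,W(q,P))-us).ravel()]
r=least_squares(f,[g[0],g[1],.2],loss='soft_l1',f_scale=2);q=r.x;print(q,f(q).round(1).reshape(2,6,2).tolist())
L=np.array([[-96,15,135],[-96,-15,135],[-96,13,45],[-96,-13,45]])/1e3
ims=[]
for n,m,(x,y) in (('t1',mt,(70,90)),('s1',ms,(340,140))):
    im=cv2.imread(f'pics/{n}.png');im=cv2.resize(im[y:y+200,x:x+240],None,fx=3,fy=3)[:, :]
    for p in px(m,W(q,np.r_[P,L])): cv2.circle(im,tuple(int(v) for v in (p-[x,y]+.5)*3),3,(0,255,0),-1)
    ims.append(cv2.resize(im,(400,333)))
cv2.imwrite('pics/c1.png',np.hstack(ims))
# tool needed axes
print(W(q,np.array([[-96,0,129],[-10,0,122.5],[80,0,75.5]])/1e3))
# other chests
for uv in [(462,185),(382,372)]: print(onz(mt,uv,.0875))
E
```

```text
[0.60406178 0.20505095 0.09      ]
[0.6060009  0.20594258 0.23302876] [[[-3.5, 1.8], [1.6, -0.8], [1.9, -0.5], [-0.4, -6.5], [1.7, 0.7], [-0.7, -1.9]], [[-0.1, -9.3], [2.5, 4.1], [4.0, 3.1], [-2.9, -7.5], [-1.9, -6.8], [-0.4, -8.3]]]
[[0.51259565 0.18377373 0.129     ]
 [0.59627119 0.20363332 0.1225    ]
 [0.68383862 0.22441662 0.0755    ]]
[ 0.61042619 -0.20674857  0.0875    ]
[ 0.33134772 -0.08587299  0.0875    ]
```

View pics/c1.png

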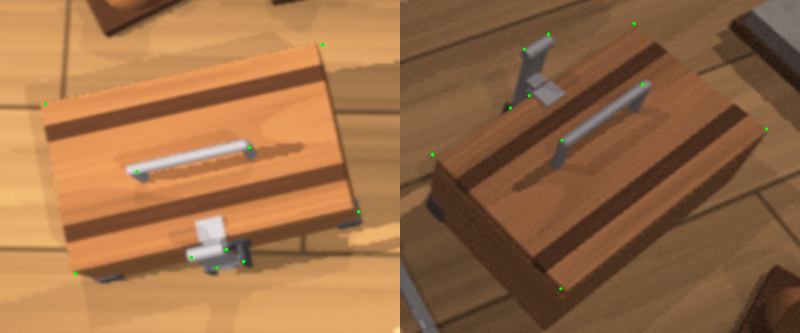

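The overlay fits: the dots sit on the lid corners, bar ends and latch of the long brown chest, which is centred at (0.606, 0.206) with yaw 13.4°. I'll go to a hover between the latch and the bar with the gripper closing.

>>> play_rows(plan=[0,0,-88.7,0.589,-0.672,0.02,0,0,0,-88.7,0.589,-0.672,0.02,0,0,0,-88.7,0.589,-0.672,0.02,0,0,0,-88.7,0.589,-0.672,0.02,0,0,0,-88.7,0.589,-0.672,0.02,0,0,0,-88.7,0.589,-0.672,0.02,0,0,0,-88.7,0.589,-0.672,0.02,0,0,0,-88.7,0.589,-0.672,0.02,0,0,0,-88.7,0.589,-0.672,0.02,0,0,0,-88.7,0.589,-0.672,0.02,0,0,0,-88.7,0.589,-0.672,0.02,0,0,0,-88.7,0.589,-0.672,0.02,0,0,0,-88.7,0.589,-0.672,0.02,0,0,0,-88.7,0.589,-0.672,0.02,0,0,0,-88.7,0.589,-0.672,0.02,0,0,0,-88.7,0.589,-0.672,0.02,0,0,0,-88.7,0.589,-0.672,0.02,0,0,0,-88.7,0.589,-0.672,0.02,0,0,0,-88.7,0.589,-0.672,0.02,0,0,0,-88.7,0.589,-0.672,0.02,0], squeeze=30)

```text
clock: 2.6
position: [0.558, 0.194, 0.2255]
ee_rot: [0.62, 0.784, -0.0, 0.0]
ft_force: [-0.8, 0.1, -0.5]
grip_width: -0.0
grasp_force: 0.0
```

```bash
cat >> h.py <<'E'
Q=[.6060,.2059,.2330]
def W(q,P): 
    c,s=np.cos(q[2]),np.sin(q[2]); return np.atleast_2d(P)@np.array([[c,-s,0],[s,c,0],[0,0,1]]).T+[q[0],q[1],0]
def fpx(m,X):
    p=X@np.array(m['R']).T+np.array(m['t']); r=np.hypot(p[:,0],p[:,1]); th=np.arctan2(r,p[:,2]); return np.c_[m['fx']*th*p[:,0]/r+m['cx'],m['fy']*th*p[:,1]/r+m['cy']]
E
python3 - <<'E'
from h import *
m=snap('wrist','w1.png');print(m)
im=cv2.imread('pics/w1.png')
P=np.array([[-80,130,87.5],[80,130,87.5],[80,-130,87.5],[-80,-130,87.5],[-10,50,122.5],[-10,-50,122.5],[-96,15,135],[-96,-15,135]])/1e3
for p in fpx(m,W(Q,P)): cv2.circle(im,tuple(int(v) for v in p),3,(0,255,0),-1)
cv2.imwrite('pics/w1o.png',im)
E
```

```text
{'fx': 371.64829954431775, 'fy': 371.64829954431775, 'cx': 323.16623990497703, 'cy': 241.85519908399058, 'R': array([[ 9.72818422e-01,  2.31569244e-01,  5.72389738e-05],
       [ 2.18938159e-01, -9.19835915e-01,  3.25527222e-01],
       [ 7.54347433e-02, -3.16666347e-01, -9.45532667e-01]]), 't': array([-0.58789844,  0.01822743,  0.38149165])}
```

View pics/w1o.png

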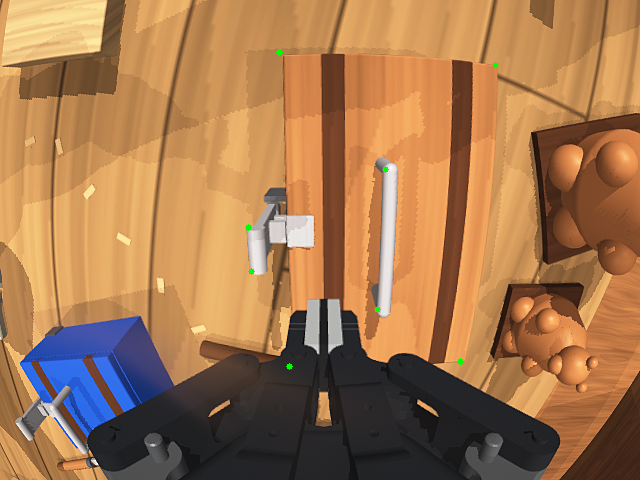

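The wrist view shows the bar from (387,166) to (384,310) and the rolled end from (257,229) to (259,272). The model is off by a few mm and about 2°, so I'll refine it once.

```bash
python3 - <<'E'
from h import *
from scipy.optimize import least_squares
m=viewer.camera_model('wrist');mt=viewer.camera_model('top')
P=np.array([[80,130,87.5],[-80,130,87.5],[-10,50,122.5],[-10,-50,122.5],[-96,15,131],[-96,-15,131]])/1e3
u=np.array([[495,66],[285,54],[387,166],[384,310],[257,229],[259,272]])
f=lambda q:(fpx(m,W(q,P))-u).ravel()
r=least_squares(f,Q,loss='soft_l1',f_scale=2);print(r.x,f(r.x).reshape(-1,2).round(1).tolist())
T=np.array([[-80,130,87.5],[80,130,87.5],[80,-130,87.5],[-80,-130,87.5],[-10,50,122.5],[-10,-50,122.5]])/1e3
print(px(mt,W(r.x,T)).round(), np.degrees(r.x[2]))
print(status.get_obs()['position'],W(r.x,[[-.05,0,0]]))
E
```

```text
[0.60976589 0.20670563 0.24682798] [[2.8, -1.6], [-2.4, 0.3], [3.3, 4.1], [-0.1, -0.1], [-1.5, -0.6], [-0.1, -0.3]]
[[115. 252.]
 [ 96. 151.]
 [262. 113.]
 [285. 213.]
 [152. 191.]
 [219. 175.]] 14.142201398434365
[0.55801834 0.19408115 0.22544298] [[0.56128127 0.19448917 0.        ]]
```

>>> play_rows(plan=[0,0,0,0,0,0.05,0,0,0,0,0,0,0.08,0,0,0,0,0,0,0.093,0,0,0,0,0,0,0.093,0,0,0,0,0,-0.012,0.093,0,0,0,0,0,-0.024,0.093,0,0,0,0,0,-0.035,0.094,0,0,0,0,0,-0.046,0.096,0,0,0,0,0,-0.056,0.099,0,0,0,0,0,-0.066,0.104,0,0,0,0,0,-0.075,0.11,0,0,0,0,0,-0.083,0.117,0,0,0,0,0,-0.091,0.125,0,0,0,0,0,-0.096,0.13,0,0,0,0,0,-0.096,0.13,0])

```text
clock: 4.53
position: [0.4642, 0.1722, 0.0949]
ee_rot: [0.62, 0.785, -0.0, -0.0]
ft_force: [0.2, -0.1, 1.0]
grip_width: 0.002
grasp_force: 0.0
```

>>> play_rows(plan=[0,0,0,0,0,-0.06,0,0,0,0,0,0,-0.12,0,0,0,0,0,0.06,-0.13,1,0,0,0,0,0.11,-0.13,1,0,0,0,0,0.138,-0.13,1,0,0,0,0,0.138,-0.13,1,0,0,0,0,0.138,-0.13,1])

```text
clock: 5.4
position: [0.5983, 0.2045, 0.2253]
ee_rot: [0.62, 0.785, -0.0, -0.0]
ft_force: [-1.3, 0.4, 1.0]
grip_width: 0.999
grasp_force: 0.0
```

```bash
python3 - <<'E'
from h import *
m=snap('wrist','w2.png')
im=cv2.imread('pics/w2.png')
for p in fpx(m,W([.608,.2063,.235],np.array([[-10,50,122.5],[-10,-50,122.5],[-10,0,122.5]])/1e3)): cv2.circle(im,tuple(int(v) for v in p),3,(0,255,0),-1)
cv2.imwrite('pics/w2o.png',im);print(status.get_obs()['position'])
E
```

```text
[0.59824065 0.20430577 0.22552999]
```

View pics/w2o.png

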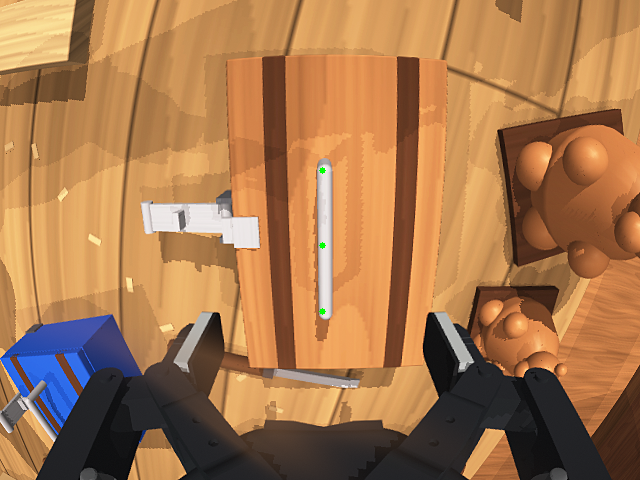

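The latch lies open to the robot's side, from (145,218) to (225,215), and the dots sit on the bar, which is centred between the fingers. I'll descend and grip.

>>> play_rows(plan=[0,0,0,0,0,0.05,1,0,0,0,0,0,0.09,1,0,0,0,0,0,0.105,1,0,0,0,0,0,0.105,0,0,0,0,0,0,0.105,0,0,0,0,0,0,0.105,0,0,0,0,0,0,0.105,0,0,0,0,0,0,0.105,0,0,0,0,0,0,0.105,0], squeeze=30)

```text
clock: 6.58
position: [0.5994, 0.2044, 0.121]
ee_rot: [0.62, 0.785, 0.001, 0.0]
ft_force: [1.9, 0.3, 5.4]
grip_width: 0.106
grasp_force: 29.4
```

>>> play_rows(plan=[1.7,0,0,0,0.004,-0.007,0,3.4,0,0,0,0.008,-0.013,0,5.2,0,0,0,0.013,-0.019,0,6.9,0,0,0,0.018,-0.0245,0,8.6,0,0,0,0.0235,-0.03,0,10.3,0,0,0,0.0295,-0.0345,0,12,0,0,0,0.0355,-0.039,0,13.7,0,0,0,0.0425,-0.0425,0,15.5,0,0,0,0.049,-0.046,0,17.2,0,0,0,0.056,-0.049,0,18.9,0,0,0,0.0635,-0.051,0,20.6,0,0,0,0.071,-0.0525,0,21.8,0,0,0,0.076,-0.0535,0,23,0,0,0,0.081,-0.054,0,24.1,0,0,0,0.086,-0.0545,0,25.2,0,0,0,0.091,-0.0545,0,26,0,0,0,0.0945,-0.0545,0,26,0,0,0,0.0945,-0.0545,0,26,0,0,0,0.0945,-0.0545,0])

```text
clock: 8.95
position: [0.69, 0.2267, 0.1777]
ee_rot: [0.604, 0.765, -0.176, -0.14]
ft_force: [-3.1, 1.2, 17.7]
grip_width: 0.103
grasp_force: 30.4
```

```bash
python3 - <<'E'
from h import *
snap('scene','s2.png');o=status.get_obs();print(o['position'],o['ft_force'],o['joint_pos'].round(2))
E
```

```text
[0.68998389 0.22671791 0.17775244] [-3.39053494  0.53677442 17.40408995] [-0.15  1.07 -0.7   0.58  0.46  2.04 -0.31]
```

View pics/s2.png

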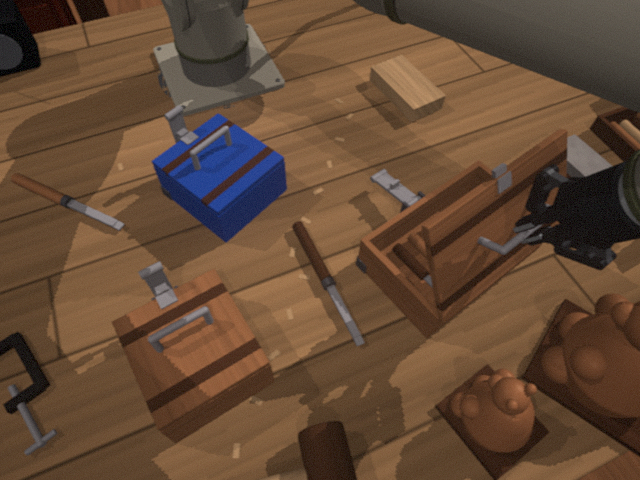

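The lid is up at about 1.13 rad. I'll open the fingers partly and back out along the tool axis.

>>> play_rows(plan=[0,0,0,0,0,0,0.23,0,0,0,0,0,0,0.23,0,0,0,0,0,0,0.23,0,0,0,0,0,-0.005,0.23,0,0,0,0,0,-0.01,0.23,0,0,0,0,0,-0.015,0.23])

```text
clock: 9.75
position: [0.6973, 0.2276, 0.1885]
ee_rot: [0.604, 0.765, -0.176, -0.14]
ft_force: [0.0, -0.4, -0.1]
grip_width: 0.229
grasp_force: 0.0
```

```bash
python3 - <<'E'
from h import *
o=status.get_obs();print(o['position'],o['ee_rot'],o['ft_force'],o['joint_pos'].round(3))
E
```

```text
[0.69729425 0.22764168 0.18850953] [ 0.60407616  0.76451026 -0.17634993 -0.13970241] [ 0.01145793 -0.40435282 -0.09877075] [-0.214  1.07  -0.517  0.514  0.337  2.055 -0.257]
```

>>> play_rows(plan=[0,0,0,0,0,-0.005,0.23,0,0,0,0,0,-0.01,0.23,0,0,0,0,0,-0.015,0.23,0,0,0,0,0,-0.02,0.23,0,0,0,0,0,-0.025,0.23,0,0,0,0,0,-0.03,0.23,0,0,0,0,0,-0.03,0.23])

```text
clock: 10.62
position: [0.7021, 0.2283, 0.2108]
ee_rot: [0.605, 0.765, -0.172, -0.137]
ft_force: [-0.8, 0.7, -0.1]
grip_width: 0.233
grasp_force: 0.0
```

```bash
python3 - <<'E'
from h import *
snap('scene','s3.png');m=snap('wrist','w3.png');o=status.get_obs();print(o['position'],o['ee_rot'],o['ft_force'],o['joint_pos'].round(3))
a=[cv2.resize(cv2.imread('pics/'+f),(400,300)) for f in('w3.png',)]
a.append(cv2.resize(cv2.imread('pics/s3.png')[100:340,320:640],(400,300)));cv2.imwrite('pics/c3.png',np.hstack(a))
E
```

```text
[0.70206781 0.22817545 0.21032789] [ 0.60498024  0.76530852 -0.17186003 -0.13698872] [ 0.20445896 -0.04855576 -0.5053964 ] [-0.402  1.05   0.195  0.483 -0.21   2.058 -0.09 ]
```

View pics/c3.png

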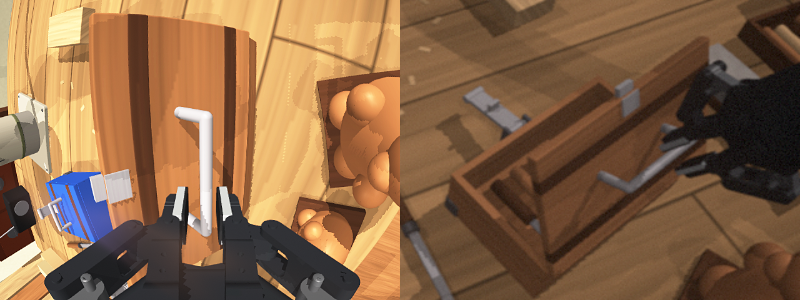

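>>> play_rows(plan=[-4,0,0,0,-0.004,-0.009,0.23,-8,0,0,0,-0.008,-0.018,0.23,-12,0,0,0,-0.012,-0.027,0.23,-16,0,0,0,-0.016,-0.036,0.23,-20,0,0,0,-0.021,-0.045,0.23,-25,0,0,0,-0.034,-0.072,0.23,-25,0,0,0,-0.042,-0.09,0.23,-25,0,0,0,-0.042,-0.09,0.23,-25,0,0,0,-0.042,-0.09,0.23,-25,0,0,0,-0.042,-0.09,0.23])

```text
clock: 11.98
position: [0.7025, 0.2282, 0.3079]
ee_rot: [0.62, 0.784, -0.003, -0.003]
ft_force: [0.1, 0.2, -0.3]
grip_width: 0.229
grasp_force: 0.0
```

```bash
python3 - <<'E'
from h import *
snap('scene','s4.png');snap('top','t4.png');o=status.get_obs();print(o['position'],o['ft_force'],abs(o['joint_velocities']).max())
a=[cv2.resize(cv2.imread('pics/'+f),(400,300)) for f in('s4.png','t4.png')];cv2.imwrite('pics/c4.png',np.hstack(a))
E
```

```text
[0.70261699 0.22825812 0.3084426 ] [0.51571263 0.14118788 0.68515927] 0.004971895405154762
```

View pics/c4.png

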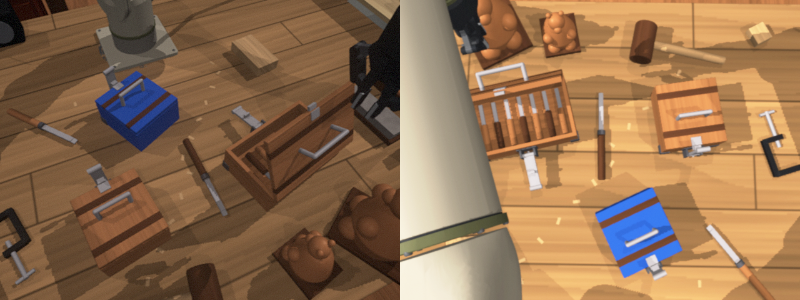

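The lid stands steeply open, the latch lies open, the short chest's latch is upright and the arm is clear.

```bash
python3 -c "from workcell import manip;print(manip.hand_in())"
```

```text
the job is handed in; nothing more can be done
None
```

I opened the long chest and handed the job in at about 12 s: its latch is flipped fully open, its lid stands at about 65° (estimated from the gripper position) and is released, and the short chest is still latched; the hand-in gave no verdict.

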